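# Hold a dive torch down in its sprung contact-test cradle

## Robot

A 6-joint arm with a two-finger parallel gripper is mounted at the origin on a cart in front of the work surface, level with it; the furniture and walls round the work are solid. World frame = base frame: x ahead of the robot, y to its left, z up, the work surface at z = 0. Lengths are in mm, angles in rad, forces in N, time in s.
With the tool pointing down it reaches from about 350 to 975 mm from the base axis. Payload 7.1 kg.
Tool frame: the origin (TCP) lies between the finger pads; the fingertips stand 8 mm ahead of it and the grasp point (between the pads) lies 11 mm behind it; x points along the fingers, y is the direction in which the jaws open and shut, and the axes are right-handed (so a half turn about x gives the same grasp; the last joint's range is limited). The gripper opens to 88 mm and grips with 3 to 60 N. Pads are 20 mm wide; open, the fingers measure 115 mm over their backs; the gripper's body (75 mm by 178 mm) begins 61 mm behind the grasp point.
Start: joints at [1.241, 0.423, 1.63, -0, 1.089, -0.019], TCP at [191.106, 595.049, 230.675] pointing down, gripper open.
Joint ranges: [-3, 3], [-0.9, 2.11], [0.09, 2.58], [-1.31, 4.45], [0.11, 2.69], [-2.54, 2.54]. Speed limits (rad/s): [2.39, 2.39, 3.01, 3.14, 3.14, 3.14].

## Interface

Orientations are given as a rotation vector (axis times angle).
In Python, from workcell import ctrl gives the robot as it stands.
- The arm moves only by the tool apply_moves, never from a script. Its argument "increments" is a list of rows, each an object with "gripper": the opening in per cent of the stroke, from 0 (shut) to 100 (fully open); "delta_pos": the shift along the tool's x, y, z in cm, a list of three; "dr": the turn, a rotation vector about the tool's x, y, z in rad, a list of three. In form: [{"gripper": gripper, "delta_pos": [dx, dy, dz], "dr": [ax, ay, az]}, ...]. A call has exactly 5 rows; each row shifts and turns the commanded pose from where the row before left it, along the tool's axes as they then stand; what a row does not reach is not made up. A row lasts 1/12 s, in which the tool goes at most 41.7 mm and 7.16 degrees, less where a joint would pass 70% of its speed; a pose out of reach is approached as far as the arm can. A call with a gripper value outside its range is refused whole. The fingers move at their own pace and stop on an object; the grip force is fixed at half the most. Time passes only in rows, so rows that do not move let the fingers close, or fill a call up. It gives the time, the measured TCP pose, the force and the opening at its end, in the units of the state.
- ctrl.get_obs(): the state, without advancing time (a new reading comes with each control period).
- ctrl.get_image(name): name is "scene" or "side" or "wrist"; returns a dict with "img" (400x640x3 uint8, red, green, blue), "range_z" (400x640 float32, mm along the optical axis (not along the pixel's ray), 0 where there is no reading), "mtx" (3x3 intrinsics, pixels), "rvec" (rotation vector, rad) and "tvec" (3), from world to camera coordinates, as OpenCV has them. Camera axes: x right, y down, z forward; pixel columns grow to the right and rows downward; lengths in mm; the calibration is good to about 2 mm. A picture is of the moment at which its call begins.
- ctrl.close_job(): hands the job in, once; it reports no verdict.
The state is a dict: "t": time; "qpos": joint angles; "qvel": joint speeds; "joint_torque": joint torques, N m; "ee_pos": TCP position; "orientation": TCP orientation; "ft_force": force on the tool from outside, world axes, zero at the start; "moment": the same for the moment, N m; "width": finger opening in mm.
Only numpy, scipy, OpenCV 4.12 (cv2) and the standard library are available. Lean on these libraries where they do the work, as an engineer would, in place of code of your own. Each camera call takes 0.05 s, during which the arm holds its last target. There are 200 camera calls.

## Task

Get the dive torch ready for its contact test: stand the slim black tube, open end up, in the round pocket of the white sprung ring, then set the silver lamp head over the tube's open end until it is fully home. Then press down on the lamp head until the ring has gone all the way down on its springs, and finish there: do not let go or ease off, keep the torch pressed fully down and upright while the test runs. Leave the short black heads, the white flange and the red glue bottle where they stand.

Things in the scene. Friction and masses are not known exactly. Their poses are not given: they have to be found in the camera images.
- tube_mid (a point): middle (half-way up, on the axis) of the loose slim black torch tube: 32 mm diameter, 98 mm tall, 0.12 to 0.24 kg, flat closed bottom, open top; stands upright on the bench, z axis up along the tube. Grasp across its sides, best near the top. (Not the thick black tubes, 64 mm wide, at the back right, nor the one in the far clamp.)
- head_mid (a point): middle (half-way up, on the axis) of the loose silver lamp head: 42 mm diameter, 40 mm tall, 0.06 to 0.11 kg, knurled, glass lens in its top; stands open end down, z axis up. From below a chamfered bore, 36 mm wide and 16 mm deep, slips with play over the tube's top; fully home this point is 53 mm above the tube's middle. Grasp across its sides.
- ring_seat (a point): centre of the floor of the round pocket in the white ring, where the tube's bottom stands; 46 mm above the bench with the ring up, 30 mm fully down. The pocket is 35.6 mm wide, 12 mm deep, its mouth chamfered 3 mm. The ring is 108 mm across; three dark screw heads, 14 mm wide, 42 mm from the centre, reach 64 mm above the bench.
- ring (a joint): how far the white ring is pressed down, in m: 0 = fully up (as it starts), 0.016 = fully down on its base. Springs push it up with about 5 N at the top of the stroke and 11 N at the bottom (the torch's own 2.5 N counts towards this), so it stays up under the torch's weight and springs back when let go.
- black_head_a: short black torch head, 34 mm diameter, 34 mm tall, origin at the centre of its underside; to be left alone
- black_head_b: another short black torch head of the same size, origin at the centre of its underside; to be left alone
- flange: white flange with a stem, 48 mm diameter, 41 mm tall, origin at the centre of its underside; to be left alone
- glue_bottle: red glue bottle with a white nozzle, 29 x 43 mm, 118 mm tall, origin at the centre of its underside; to be left alone
- cradle: square dark grey base under the white ring, 120 x 120 x 24 mm, fixed to the bench, a red and a black socket on its front face; origin at the centre of its underside, below the pocket's centre
Mind the look-alikes: they are no part of the job. Leave any green or yellow look-alike of the part that bears tube_mid alone.

How it is judged:
By the outcome, as a careful person would: the job done as asked, in the order asked, and still so for the second after the job is handed in, while the arm keeps its last pose, push and grip.
It also fails if it takes over 56 s, if anything falls off the work surface, if the arm or the gripper's body presses on something with over 40 N, if the wrist force passes 120 N, or if a joint passes its speed limit or range.

## Working session

There is one attempt and no reset: what is moved stays moved. The work goes in short steps, Python scripts to look and compute and a tool call to move; the robot and the scene stay as the last step left them, time stands still between calls to the robot, and variables do not carry over. Pictures are saved under pics/ and viewed, about 8 in all and at most 12, crops included, and the job is handed in when it is done.

Besides the shell and the picture viewer there is one more tool, called after ">>>" in YAML: its name, and indented under it one key for each argument. apply_moves: Moves the arm, as the interface text tells. Its arguments: {"type":"object","properties":{"increments":{"type":"array","items":{"type":"object","properties":{"gripper":{"type":"number"},"delta_pos":{"type":"array","items":{"type":"number"}},"dr":{"type":"array","items":{"type":"number"}}}}}},"required":["increments"]}

```bash
mkdir -p pics; cat > h.py <<'E'
import numpy as np, cv2
from workcell import ctrl
from scipy.spatial.transform import Rotation as R
def cloud(im):
    d=im["range_z"];K=im["mtx"];v,u=np.indices(d.shape)
    p=np.stack([(u-K[0,2])*d/K[0,0],(v-K[1,2])*d/K[1,1],d],-1)
    Rm=cv2.Rodrigues(np.array(im["rvec"],float))[0]
    w=(p-np.array(im["tvec"]).ravel())@Rm
    w[d<=0]=np.nan
    return w
def save(im,n): cv2.imwrite("pics/"+n,im["img"][:,:,::-1])
E
python3 - <<'E'
from h import *
for n in("scene","side"):
    im=ctrl.get_image(n);save(im,n+"0.png");np.save(n+"0.npy",cloud(im))
o=ctrl.get_obs();print(o)
print(R.from_rotvec(o["orientation"]).as_matrix().round(3))
E
```

```text
{'t': 0.1, 'qpos': array([ 1.24098303e+00,  4.23778820e-01,  1.63058974e+00, -1.33161389e-05,
        1.08862367e+00, -1.89653266e-02]), 'qvel': array([ 0.00030507, -0.00240153, -0.00143828,  0.00125239,  0.00119632,
        0.00043206]), 'joint_torque': array([ 3.63562212e-04, -5.45615208e+01, -2.74325967e+01,  6.46313815e-02,
        1.87738583e-02, -5.11022256e-05]), 'ee_pos': array([190.96595265, 594.59662977, 229.97980734]), 'orientation': array([ 0.24287683,  1.5572255 , -0.24505239]), 'ft_force': array([-0.01635169, -0.67716881, -0.1989815 ]), 'moment': array([-0.06650255, -0.01050305,  0.02943977]), 'width': 87.76166164855015}
[[-0.     0.306  0.952]
 [-0.001  0.952 -0.306]
 [-1.    -0.001 -0.   ]]
```

View pics/scene0.png

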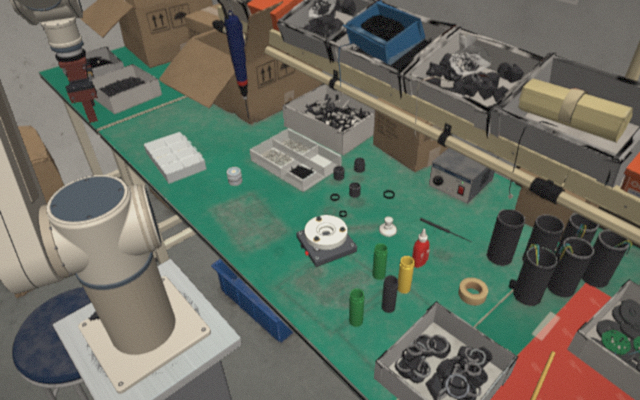

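View pics/side0.png

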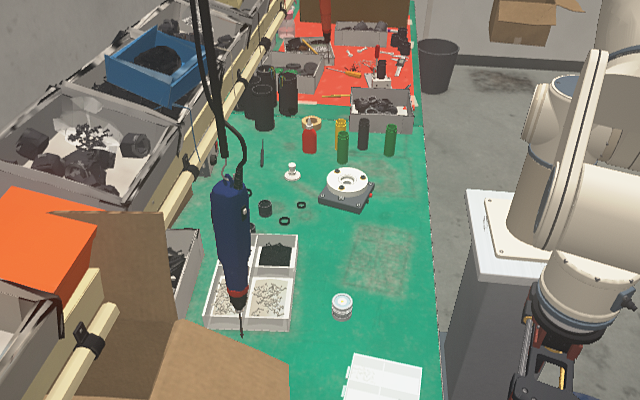

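The scene view shows the silver head at (234,176), the ring at (326,233) and the slim black tube at (390,294), with green and yellow look-alikes around the tube. In the side view they are at (342,305), (347,182) and (363,133).

```bash
python3 - <<'E'
from h import *
S=np.load("scene0.npy");D=np.load("side0.npy")
def rep(W,n,r0,r1,c0,c1,zlo,zhi):
    p=W[r0:r1,c0:c1].reshape(-1,3);p=p[(p[:,2]>zlo)&(p[:,2]<zhi)]
    if len(p)<5: print(n,len(p));return
    (c,rad)=cv2.minEnclosingCircle(p[:,:2].astype(np.float32))
    print(n,len(p),"med",np.median(p,0).round(1),"zmax",p[:,2].max().round(1),"circ",np.round(c,1),round(rad,1), p.min(0).round(0),p.max(0).round(0))
rep(S,"tube S",270,318,380,400,15,120)
rep(S,"tubetop S",270,318,380,400,90,120)
rep(D,"tube D",112,152,355,371,15,120)
rep(D,"tubetop D",112,152,355,371,90,120)
rep(S,"head S",160,192,222,246,8,60)
rep(S,"headtop S",160,192,222,246,36,46)
rep(D,"head D",285,325,328,356,8,60)
rep(D,"headtop D",285,325,328,356,36,46)
rep(S,"ring S",208,255,298,358,53,61)
rep(D,"ring D",160,205,320,376,53,61)
rep(S,"seat S",222,242,315,340,40,50)
rep(D,"seat D",172,192,335,360,40,50)
for n,(v,u) in dict(g1=(308,357),g2=(262,380),y=(275,406),red=(252,421),fl=(228,388),bha=(172,339),bhb=(190,355),screw=(90,240)).items(): print(n,S[v,u].round(0))
E
```

```text
tube S 521 med [ 438.7 -327.2   64.4] zmax 100.8 circ [ 469.6 -296.2] 55.6 [ 427. -341.   15.] [ 507. -252.  101.]
tubetop S 90 med [ 444.5 -323.4   95. ] zmax 100.8 circ [ 444.2 -323.2] 16.5 [ 428. -339.   90.] [ 461. -309.  101.]
tube D 446 med [ 446.8 -315.9   56.9] zmax 100.6 circ [ 453.1 -409.4] 110.7 [ 426. -519.   15.] [ 477. -299.  101.]
tubetop D 48 med [ 444.7 -322.1   93.9] zmax 100.6 circ [ 446.5 -322.8] 20.0 [ 430. -343.   90.] [ 459. -305.  101.]
head S 206 med [444.2 302.3  34.6] zmax 44.3 circ [447.  311.5] 23.2 [426. 289.   8.] [468. 333.  44.]
headtop S 93 med [449.6 310.3  39.3] zmax 44.3 circ [446.2 312.1] 22.9 [426. 290.  36.] [467. 333.  44.]
head D 458 med [449.1 323.2  36.6] zmax 42.7 circ [450.4 314.5] 22.7 [429. 292.   8.] [470. 337.  43.]
headtop D 262 med [449.5 314.6  38.3] zmax 42.7 circ [448.7 314.4] 22.3 [429. 292.  36.] [470. 336.  43.]
ring S 844 med [469.1 -79.5  57.6] zmax 60.9 circ [473.4 -78.4] 55.8 [ 418. -133.   53.] [529. -24.  61.]
ring D 705 med [472.1 -70.9  56.9] zmax 60.9 circ [471.3 -76. ] 56.4 [ 420. -132.   53.] [526. -20.  61.]
seat S 64 med [482.6 -67.3  45.3] zmax 49.7 circ [477.3 -72.7] 16.9 [463. -86.  41.] [493. -56.  50.]
seat D 54 med [474.4 -88.   45.3] zmax 50.0 circ [473.5 -86.8] 16.5 [457. -97.  42.] [490. -78.  50.]
g1 [ 353. -314.   71.]
g2 [ 491. -251.   61.]
y [ 502. -321.   66.]
red [ 592. -292.   55.]
fl [ 625. -156.   18.]
bha [684.  98.  32.]
bhb [662.   8.  29.]
screw [599. 462. 194.]
```

>>> apply_moves:
  increments:
    - {"gripper":70,"delta_pos":[0,0,0],"dr":[-0.104,0,0]}
    - {"gripper":70,"delta_pos":[0,0,0],"dr":[-0.104,0,0]}
    - {"gripper":70,"delta_pos":[0,0,0],"dr":[-0.103,0,0]}
    - {"gripper":70,"delta_pos":[0,-3.3,2.5],"dr":[0,0,0]}
    - {"gripper":70,"delta_pos":[0,-3.3,2.5],"dr":[0,0,0]}

```text
t: 0.52
ee_pos: [240.6, 529.1, 230.1]
orientation: [-0.003, 1.571, 0.003]
ft_force: [0.7, 0.1, -0.1]
width: 61.8
```

>>> apply_moves:
  increments:
    - {"gripper":70,"delta_pos":[0,-3.3,2.5],"dr":[0,0,0]}
    - {"gripper":70,"delta_pos":[0,-3.3,2.5],"dr":[0,0,0]}
    - {"gripper":70,"delta_pos":[0,-3.3,2.5],"dr":[0,0,0]}
    - {"gripper":70,"delta_pos":[0,-3.3,2.5],"dr":[0,0,0]}
    - {"gripper":70,"delta_pos":[0,-3.3,2.5],"dr":[0,0,0]}

```text
t: 0.93
ee_pos: [366.8, 362.2, 230.5]
orientation: [-0.001, 1.571, 0.0]
ft_force: [0.9, 0.5, 0.8]
width: 61.6
```

>>> apply_moves:
  increments:
    - {"gripper":70,"delta_pos":[0,-3.3,2.5],"dr":[0,0,0]}
    - {"gripper":70,"delta_pos":[0,-3.3,2.5],"dr":[0,0,0]}
    - {"gripper":70,"delta_pos":[0,-3.8,0.2],"dr":[0,0,0]}
    - {"gripper":70,"delta_pos":[0,-3.8,0.2],"dr":[0,0,0]}
    - {"gripper":70,"delta_pos":[0,-3.8,0.2],"dr":[0,0,0]}

```text
t: 1.35
ee_pos: [422.0, 182.2, 230.3]
orientation: [-0.0, 1.571, -0.0]
ft_force: [0.7, -0.7, -0.4]
width: 61.6
```

>>> apply_moves:
  increments:
    - {"gripper":70,"delta_pos":[0,-3.9,0.2],"dr":[0,0,0]}
    - {"gripper":70,"delta_pos":[0,-3.9,0.2],"dr":[0,0,0]}
    - {"gripper":70,"delta_pos":[0,-3.9,0.2],"dr":[0,0,0]}
    - {"gripper":70,"delta_pos":[0,-3.9,0.2],"dr":[0,0,0]}
    - {"gripper":70,"delta_pos":[0,-3.9,0.2],"dr":[0,0,0]}

```text
t: 1.77
ee_pos: [431.7, -12.7, 230.7]
orientation: [-0.0, 1.571, 0.0]
ft_force: [0.8, -0.3, 0.8]
width: 61.8
```

>>> apply_moves:
  increments:
    - {"gripper":70,"delta_pos":[0,-3.9,0.2],"dr":[0,0,0]}
    - {"gripper":70,"delta_pos":[0,-3.9,0.2],"dr":[0,0,0]}
    - {"gripper":70,"delta_pos":[0,-3.9,0.2],"dr":[0,0,0]}
    - {"gripper":70,"delta_pos":[0,-3.9,0.2],"dr":[0,0,0]}
    - {"gripper":70,"delta_pos":[0,-3.9,0.2],"dr":[0,0,0]}

```text
t: 2.18
ee_pos: [441.7, -207.9, 230.6]
orientation: [0.0, 1.571, 0.0]
ft_force: [1.3, 1.1, 0.4]
width: 61.2
```

>>> apply_moves:
  increments:
    - {"gripper":70,"delta_pos":[0,-3.9,0.2],"dr":[0,0,0]}
    - {"gripper":70,"delta_pos":[0,-3.9,0.1],"dr":[0,0,0]}
    - {"gripper":70,"delta_pos":[0,-3.7,0],"dr":[0,0,0]}
    - {"gripper":70,"delta_pos":[0,0,0],"dr":[0,0,0]}
    - {"gripper":70,"delta_pos":[0,0,0],"dr":[0,0,0]}

```text
t: 2.6
ee_pos: [444.7, -322.4, 230.1]
orientation: [0.003, 1.571, -0.002]
ft_force: [-0.5, 1.0, -0.4]
width: 61.5
```

```bash
python3 - <<'E'
from h import *
im=ctrl.get_image("wrist");save(im,"w1.png");W=cloud(im);np.save("w1.npy",W)
o=ctrl.get_obs();print(o["ee_pos"],o["qpos"].round(2))
p=W.reshape(-1,3);m=(np.hypot(p[:,0]-445,p[:,1]+323)<30)&(p[:,2]>85)&(p[:,2]<110)
q=p[m];print(m.sum());
if m.sum()>20: print(np.median(q,0),cv2.minEnclosingCircle(q[:,:2].astype(np.float32)),q.min(0),q.max(0))
E
```

```text
[ 444.63996516 -320.89971415  230.0217101 ] [-0.65  0.31  1.8   0.    1.03 -2.22]
375
[ 445.20032046 -323.32235489   94.50922943] ((445.4757385253906, -322.9632263183594), 15.878085136413574) [ 429.83911675 -338.50422099   85.07977207] [ 460.51679861 -307.34404383   98.92797491]
```

View pics/w1.png

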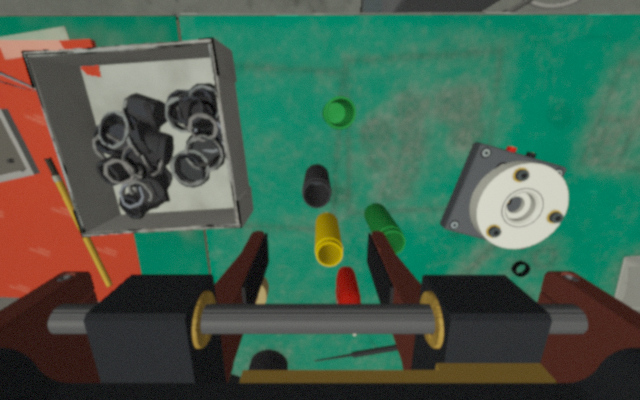

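The wrist view shows the black tube at (316,185), between the green and yellow ones, and the ring pocket at (520,204). Its position agrees with the earlier one, so I descend and grip.

>>> apply_moves:
  increments:
    - {"gripper":70,"delta_pos":[3.5,0,0],"dr":[0,0,0]}
    - {"gripper":70,"delta_pos":[3.5,0,0],"dr":[0,0,0]}
    - {"gripper":70,"delta_pos":[3.5,0,0],"dr":[0,0,0]}
    - {"gripper":70,"delta_pos":[3.1,0,0],"dr":[0,0,0]}
    - {"gripper":70,"delta_pos":[2,0,0],"dr":[0,0,0]}

```text
t: 3.07
ee_pos: [444.0, -318.0, 72.0]
orientation: [0.0, 1.574, 0.004]
ft_force: [-0.6, 0.5, -0.2]
width: 61.4
```

>>> apply_moves:
  increments:
    - {"gripper":0,"delta_pos":[0,0,0],"dr":[0,0,0]}
    - {"gripper":0,"delta_pos":[0,0,0],"dr":[0,0,0]}
    - {"gripper":0,"delta_pos":[0,0,0],"dr":[0,0,0]}
    - {"gripper":0,"delta_pos":[0,0,0],"dr":[0,0,0]}
    - {"gripper":0,"delta_pos":[0,0,0],"dr":[0,0,0]}

```text
t: 3.48
ee_pos: [446.3, -321.4, 76.4]
orientation: [-0.002, 1.568, -0.001]
ft_force: [-0.0, 0.5, 0.2]
width: 31.5
```

```bash
python3 - <<'E'
from h import *
W=np.load("w1.npy");img=cv2.imread("pics/w1.png")
from scipy.optimize import least_squares
# white ring: bright pixels at z 53..62
p=W.reshape(-1,3);c=img.reshape(-1,3).astype(int)
m=(np.hypot(p[:,0]-473,p[:,1]+77)<70)&(p[:,2]>53)&(p[:,2]<62)
q=p[m];print(m.sum(),np.median(q,0),q.min(0),q.max(0),cv2.minEnclosingCircle(q[:,:2].astype(np.float32)))
m=(np.hypot(p[:,0]-473,p[:,1]+77)<25)&(p[:,2]>40)&(p[:,2]<49.5)
q=p[m];print("floor",m.sum(),np.median(q,0),q.min(0),q.max(0),cv2.minEnclosingCircle(q[:,:2].astype(np.float32)))
m=(np.hypot(p[:,0]-473,p[:,1]+77)<60)&(p[:,2]>61.5)
q=p[m];print("screws",m.sum(),q.mean(0) if len(q) else 0)
o=ctrl.get_obs();print(o["ee_pos"],o["width"],o["ft_force"])
E
```

```text
5247 [469.92450463 -76.5992252   57.66798078] [ 420.2471308  -131.42946207   53.02171917] [527.75662871 -23.23318299  61.99778386] ((474.20794677734375, -77.005615234375), 54.68886184692383)
floor 364 [479.2813981  -67.16324861  45.73857842] [459.72534627 -88.3224157   40.04476215] [492.2470063  -58.43302602  49.49899855] ((476.0003967285156, -73.07696533203125), 17.344173431396484)
screws 341 [471.89706656 -77.61760861  63.53398874]
[ 446.3095093  -321.39136616   76.4406019 ] 31.497082187083123 [-0.00547264  0.47784033  0.20689383]
```

>>> apply_moves:
  increments:
    - {"gripper":0,"delta_pos":[-2,0,0],"dr":[0,0,0]}
    - {"gripper":0,"delta_pos":[-3,0,0],"dr":[0,0,0]}
    - {"gripper":0,"delta_pos":[-3,0,0],"dr":[0,0,0]}
    - {"gripper":0,"delta_pos":[-3,0,0],"dr":[0,0,0]}
    - {"gripper":0,"delta_pos":[-2,1,0.1],"dr":[0,0,0]}

```text
t: 3.9
ee_pos: [447.2, -312.6, 208.6]
orientation: [-0.002, 1.567, -0.003]
ft_force: [-0.2, -0.1, -2.0]
width: 31.5
```

>>> apply_moves:
  increments:
    - {"gripper":0,"delta_pos":[0,3,0.3],"dr":[0,0,0]}
    - {"gripper":0,"delta_pos":[0,3.5,0.4],"dr":[0,0,0]}
    - {"gripper":0,"delta_pos":[0,3.5,0.4],"dr":[0,0,0]}
    - {"gripper":0,"delta_pos":[0,3.5,0.4],"dr":[0,0,0]}
    - {"gripper":0,"delta_pos":[0,3.5,0.4],"dr":[0,0,0]}

```text
t: 4.32
ee_pos: [465.1, -139.5, 205.7]
orientation: [0.0, 1.569, -0.001]
ft_force: [1.4, -0.1, -2.0]
width: 30.9
```

>>> apply_moves:
  increments:
    - {"gripper":0,"delta_pos":[0,3,0.4],"dr":[0,0,0]}
    - {"gripper":0,"delta_pos":[0,2,0.3],"dr":[0,0,0]}
    - {"gripper":0,"delta_pos":[0,1.4,0.1],"dr":[0,0,0]}
    - {"gripper":0,"delta_pos":[2,0,0],"dr":[0,0,0]}
    - {"gripper":0,"delta_pos":[2,0,0],"dr":[0,0,0]}

```text
t: 4.73
ee_pos: [474.5, -76.1, 166.2]
orientation: [-0.002, 1.566, 0.001]
ft_force: [0.8, -0.3, -2.3]
width: 31.2
```

>>> apply_moves:
  increments:
    - {"gripper":0,"delta_pos":[0,0,0],"dr":[0,0,0]}
    - {"gripper":0,"delta_pos":[0,0,0],"dr":[0,0,0]}
    - {"gripper":0,"delta_pos":[0,0,0],"dr":[0,0,0]}
    - {"gripper":0,"delta_pos":[0,0,0],"dr":[0,0,0]}
    - {"gripper":0,"delta_pos":[0,0,0],"dr":[0,0,0]}

```text
t: 5.15
ee_pos: [473.9, -77.3, 165.8]
orientation: [-0.0, 1.569, -0.001]
ft_force: [0.0, -0.5, -1.8]
width: 31.1
```

```bash
python3 - <<'E'
from h import *
A=[]
for n in("wrist","side"):
    im=ctrl.get_image(n);W=cloud(im);np.save(n+"2.npy",W);save(im,n+"2.png")
    p=W.reshape(-1,3)
    for nm,a,b in(("ring",53,61.5),("tube",80,170)):
        R0=70 if nm=="ring" else 22
        m=(np.hypot(p[:,0]-473,p[:,1]+77)<R0)&(p[:,2]>a)&(p[:,2]<b);q=p[m]
        if m.sum()>10: print(n,nm,m.sum(),np.median(q,0).round(1),q.min(0).round(1),q.max(0).round(1),cv2.minEnclosingCircle(q[:,:2].astype(np.float32)))
    A.append(im["img"])
for _ in range(1):
    o=ctrl.get_obs();print(o["ee_pos"],o["width"],o["ft_force"])
a=cv2.resize(A[1][80:240,270:430],None,fx=2.5,fy=2.5)
cv2.imwrite("pics/c2.png",np.hstack([cv2.resize(A[0],None,fx=.6,fy=.6,interpolation=cv2.INTER_AREA),cv2.resize(a,(240,240))])[:,:,::-1])
E
```

```text
wrist ring 6152 [457.6 -74.6  57.7] [ 420.5 -130.2   53. ] [514.9 -23.1  61.3] ((474.352783203125, -76.90670013427734), 54.00483703613281)
wrist tube 2517 [462.5 -77.3 152.1] [456.9 -96.4  90.9] [486.7 -57.5 170. ] ((466.8629150390625, -76.98373413085938), 19.86989974975586)
side ring 654 [471.1 -68.5  57. ] [ 420.1 -130.2   53. ] [526.  -20.   61.4] ((472.4775695800781, -75.7535629272461), 56.97170639038086)
side tube 276 [470.9 -65.  123.5] [456.4 -78.7  88.2] [488.2 -55.6 169.9] ((472.068115234375, -71.81288146972656), 17.043485641479492)
[473.66111214 -77.13014462 165.41781837] 31.20315894431762 [ 0.03251213  0.01547036 -1.16872495]
```

View pics/c2.png

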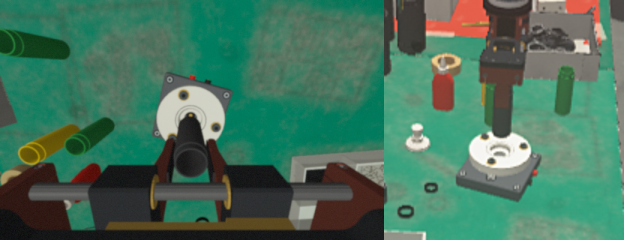

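The wrist view shows the tube hanging over the pocket, and the side view shows it upright above the ring. I lower it.

>>> apply_moves:
  increments:
    - {"gripper":0,"delta_pos":[1.5,0,0.1],"dr":[0,0,0]}
    - {"gripper":0,"delta_pos":[1.2,0,0],"dr":[0,0,0]}
    - {"gripper":0,"delta_pos":[0.6,0,0],"dr":[0,0,0]}
    - {"gripper":0,"delta_pos":[0.4,0,0],"dr":[0,0,0]}
    - {"gripper":0,"delta_pos":[0,0,0],"dr":[0,0,0]}

```text
t: 5.67
ee_pos: [473.9, -76.9, 127.2]
orientation: [0.0, 1.572, 0.0]
ft_force: [-0.8, -0.2, -2.4]
width: 31.2
```

>>> apply_moves:
  increments:
    - {"gripper":0,"delta_pos":[0.3,0,0],"dr":[0,0,0]}
    - {"gripper":0,"delta_pos":[0.2,0,0],"dr":[0,0,0]}
    - {"gripper":0,"delta_pos":[0.2,0,0],"dr":[0,0,0]}
    - {"gripper":0,"delta_pos":[0,0,0],"dr":[0,0,0]}
    - {"gripper":0,"delta_pos":[0,0,0],"dr":[0,0,0]}

```text
t: 6.08
ee_pos: [474.8, -77.0, 121.2]
orientation: [-0.0, 1.57, 0.0]
ft_force: [-0.3, -0.2, 2.6]
width: 31.0
```

```bash
python3 - <<'E'
from h import *
for n in("scene","side"):
    im=ctrl.get_image(n);W=cloud(im);p=W.reshape(-1,3)
    m=(np.hypot(p[:,0]-473,p[:,1]+77)<56)&(np.hypot(p[:,0]-473,p[:,1]+77)>22)&(p[:,2]>40)&(p[:,2]<62)
    print(n,"ring z",np.median(p[m,2]))
o=ctrl.get_obs();print(o["ee_pos"],o["width"],o["ft_force"],o["moment"])
E
```

```text
scene ring z 56.16649902678107
side ring z 55.30670758457619
[474.70600808 -76.99194622 121.15341463] 30.993947894538024 [-0.97771873 -0.6463264   2.78618494] [-0.09466715  0.05928817  0.00952809]
```

Contact force rose by about 4.6 N at the expected seated height, so the tube is seated. I release it and go for the head.

>>> apply_moves:
  increments:
    - {"gripper":70,"delta_pos":[0,0,0],"dr":[0,0,0]}
    - {"gripper":70,"delta_pos":[0,0,0],"dr":[0,0,0]}
    - {"gripper":70,"delta_pos":[0,0,0],"dr":[0,0,0]}
    - {"gripper":70,"delta_pos":[0,0,0],"dr":[0,0,0]}
    - {"gripper":70,"delta_pos":[-1,0,0],"dr":[0,0,0]}

```text
t: 6.6
ee_pos: [472.9, -76.6, 129.5]
orientation: [0.0, 1.574, 0.001]
ft_force: [-1.0, 0.7, 0.1]
width: 60.3
```

>>> apply_moves:
  increments:
    - {"gripper":70,"delta_pos":[-2,0,0],"dr":[0,0,0]}
    - {"gripper":70,"delta_pos":[-3,0,0],"dr":[0,0,0]}
    - {"gripper":70,"delta_pos":[-3,0,0],"dr":[0,0,0]}
    - {"gripper":70,"delta_pos":[-1,2,-0.1],"dr":[0,0,0]}
    - {"gripper":70,"delta_pos":[0,3,-0.2],"dr":[0,0,0]}

```text
t: 7.02
ee_pos: [473.6, -27.9, 224.6]
orientation: [0.001, 1.564, -0.003]
ft_force: [-0.5, 1.2, 1.3]
width: 61.6
```

>>> apply_moves:
  increments:
    - {"gripper":80,"delta_pos":[0,3.5,-0.3],"dr":[0,0,0]}
    - {"gripper":80,"delta_pos":[0,3.5,-0.3],"dr":[0,0,0]}
    - {"gripper":80,"delta_pos":[0,3.5,-0.3],"dr":[0,0,0]}
    - {"gripper":80,"delta_pos":[0,3.5,-0.3],"dr":[0,0,0]}
    - {"gripper":80,"delta_pos":[0,3.5,-0.3],"dr":[0,0,0]}

```text
t: 7.43
ee_pos: [455.7, 149.7, 221.5]
orientation: [0.0, 1.57, 0.0]
ft_force: [1.2, 0.5, 0.4]
width: 70.3
```

>>> apply_moves:
  increments:
    - {"gripper":80,"delta_pos":[0,3.5,-0.3],"dr":[0,0,0]}
    - {"gripper":80,"delta_pos":[0,3.5,-0.3],"dr":[0,0,0]}
    - {"gripper":80,"delta_pos":[0,3.5,-0.3],"dr":[0,0,0]}
    - {"gripper":80,"delta_pos":[0,3.5,0],"dr":[0,0,0]}
    - {"gripper":80,"delta_pos":[0,2.5,0],"dr":[0,0,0]}

```text
t: 7.85
ee_pos: [446.7, 315.9, 221.6]
orientation: [-0.0, 1.57, 0.002]
ft_force: [0.9, -0.3, 0.5]
width: 70.4
```

>>> apply_moves:
  increments:
    - {"gripper":80,"delta_pos":[0,0,0],"dr":[0,0,0]}
    - {"gripper":80,"delta_pos":[0,0,0],"dr":[0,0,0]}
    - {"gripper":80,"delta_pos":[0,0,0],"dr":[0,0,0]}
    - {"gripper":80,"delta_pos":[0,0,0],"dr":[0,0,0]}
    - {"gripper":80,"delta_pos":[0,0,0],"dr":[0,0,0]}

```text
t: 8.27
ee_pos: [447.2, 311.9, 220.8]
orientation: [0.001, 1.571, -0.001]
ft_force: [1.0, -0.6, 0.8]
width: 70.4
```

```bash
python3 - <<'E'
from h import *
A=[]
def circ(p,cx,cy,r,a,b,t):
    m=(np.hypot(p[:,0]-cx,p[:,1]-cy)<r)&(p[:,2]>a)&(p[:,2]<b);q=p[m]
    if m.sum()>10: print(t,m.sum(),np.median(q,0).round(1),q.min(0).round(1),q.max(0).round(1),cv2.minEnclosingCircle(q[:,:2].astype(np.float32)))
for n in("scene","side","wrist"):
    im=ctrl.get_image(n);p=cloud(im).reshape(-1,3);A.append(im["img"])
    circ(p,474,-77,30,125,150,n+" tubetop")
    circ(p,474,-77,26,75,95,n+" tubelow")
    circ(p,447.5,313,35,30,48,n+" head")
o=ctrl.get_obs();print(o["ee_pos"],o["width"],o["ft_force"])
b=cv2.resize(A[0][180:270,270:390],(320,240));c=cv2.resize(A[2],(400,250))
cv2.imwrite("pics/c3.png",np.hstack([cv2.resize(c,(400,240)),b])[:,:,::-1])
E
```

```text
scene tubetop 149 [472.  -80.7 135.7] [456.9 -95.9 125.4] [487.9 -62.4 145.9] ((471.8858642578125, -78.99565124511719), 17.630077362060547)
scene tubelow 73 [462.3 -90.2  84.8] [454.4 -96.   75.1] [481.  -72.9  94.3] ((468.4568176269531, -83.64247131347656), 14.08676815032959)
scene head 121 [448.  308.7  38.1] [427.8 289.4  30.1] [468.  335.4  43.7] ((449.37030029296875, 312.6443786621094), 23.275997161865234)
side head 311 [449.3 316.3  37.8] [429.  292.3  30.1] [470.3 336.5  42.9] ((450.6026611328125, 314.183837890625), 22.50473403930664)
wrist head 951 [449.8 313.2  38.7] [429.5 293.9  30.2] [471.6 333.8  42.2] ((450.5759582519531, 313.7513427734375), 21.1441707611084)
[447.33964153 312.32306555 220.81629345] 70.32070427521919 [ 0.76903631  0.51389554 -0.47881896]
```

View pics/c3.png

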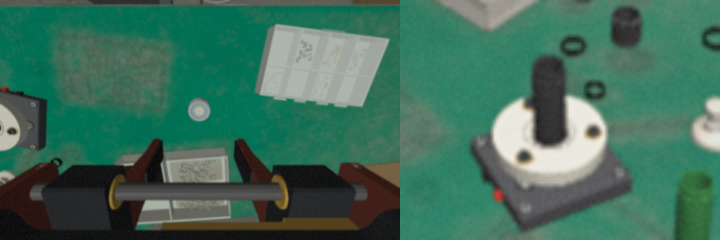

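The tube stands upright in the pocket, with its top at z of about 145, and the head is below the gripper at (450, 313.7). I descend and grip.

>>> apply_moves:
  increments:
    - {"gripper":80,"delta_pos":[4,0.1,0.3],"dr":[0,0,0]}
    - {"gripper":80,"delta_pos":[4,0,0],"dr":[0,0,0]}
    - {"gripper":80,"delta_pos":[4,0,0],"dr":[0,0,0]}
    - {"gripper":80,"delta_pos":[4,0,0],"dr":[0,0,0]}
    - {"gripper":80,"delta_pos":[2.5,0,0],"dr":[0,0,0]}

```text
t: 8.83
ee_pos: [448.8, 312.7, 32.5]
orientation: [-0.001, 1.574, -0.002]
ft_force: [-0.3, -1.4, -0.1]
width: 70.3
```

>>> apply_moves:
  increments:
    - {"gripper":80,"delta_pos":[1.4,0,0],"dr":[0,0,0]}
    - {"gripper":80,"delta_pos":[0.7,0,0],"dr":[0,0,0]}
    - {"gripper":80,"delta_pos":[0,0,0],"dr":[0,0,0]}
    - {"gripper":0,"delta_pos":[0,0,0],"dr":[0,0,0]}
    - {"gripper":0,"delta_pos":[0,0,0],"dr":[0,0,0]}

```text
t: 9.25
ee_pos: [451.1, 314.6, 15.9]
orientation: [0.001, 1.569, 0.001]
ft_force: [-0.6, -0.9, 0.8]
width: 60.1
```

>>> apply_moves:
  increments:
    - {"gripper":0,"delta_pos":[0,0,0],"dr":[0,0,0]}
    - {"gripper":0,"delta_pos":[0,0,0],"dr":[0,0,0]}
    - {"gripper":0,"delta_pos":[0,0,0],"dr":[0,0,0]}
    - {"gripper":0,"delta_pos":[0,0,0],"dr":[0,0,0]}
    - {"gripper":0,"delta_pos":[0,0,0],"dr":[0,0,0]}

```text
t: 9.67
ee_pos: [450.7, 314.5, 15.5]
orientation: [0.0, 1.57, 0.001]
ft_force: [0.3, -0.5, 7.9]
width: 41.9
```

```bash
python3 - <<'E'
from h import *
o=ctrl.get_obs();print(o["ee_pos"],o["width"],o["ft_force"])
E
```

```text
[450.69531361 314.466255    15.51490057] 41.90115779363871 [ 0.34033449 -0.45421948  7.89479886]
```

>>> apply_moves:
  increments:
    - {"gripper":0,"delta_pos":[-2,0,0],"dr":[0,0,0]}
    - {"gripper":0,"delta_pos":[-4,0,0],"dr":[0,0,0]}
    - {"gripper":0,"delta_pos":[-4,0,0],"dr":[0,0,0]}
    - {"gripper":0,"delta_pos":[-4,0,0],"dr":[0,0,0]}
    - {"gripper":0,"delta_pos":[-4,-1,0],"dr":[0,0,0]}

```text
t: 10.08
ee_pos: [449.9, 304.8, 196.6]
orientation: [-0.0, 1.571, 0.001]
ft_force: [0.5, 0.6, -0.9]
width: 41.7
```

>>> apply_moves:
  increments:
    - {"gripper":0,"delta_pos":[-1,-3,0.2],"dr":[0,0,0]}
    - {"gripper":0,"delta_pos":[0,-3.5,0.3],"dr":[0,0,0]}
    - {"gripper":0,"delta_pos":[0,-3.5,0.3],"dr":[0,0,0]}
    - {"gripper":0,"delta_pos":[0,-3.5,0.3],"dr":[0,0,0]}
    - {"gripper":0,"delta_pos":[0,-3.5,0.3],"dr":[0,0,0]}

```text
t: 10.5
ee_pos: [463.8, 132.7, 204.9]
orientation: [-0.001, 1.57, 0.001]
ft_force: [0.2, -0.3, -1.8]
width: 41.4
```

>>> apply_moves:
  increments:
    - {"gripper":0,"delta_pos":[0,-3.5,0.3],"dr":[0,0,0]}
    - {"gripper":0,"delta_pos":[0,-3.5,0.3],"dr":[0,0,0]}
    - {"gripper":0,"delta_pos":[0,-3.5,0.3],"dr":[0,0,0]}
    - {"gripper":0,"delta_pos":[0,-3.5,0],"dr":[0,0,0]}
    - {"gripper":0,"delta_pos":[0,-3,0],"dr":[0,0,0]}

```text
t: 10.92
ee_pos: [472.8, -37.9, 204.8]
orientation: [0.0, 1.571, -0.0]
ft_force: [1.0, 0.7, -0.8]
width: 41.5
```

>>> apply_moves:
  increments:
    - {"gripper":0,"delta_pos":[0,-2.5,0],"dr":[0,0,0]}
    - {"gripper":0,"delta_pos":[0,-1.6,0],"dr":[0,0,0]}
    - {"gripper":0,"delta_pos":[0,0,0],"dr":[0,0,0]}
    - {"gripper":0,"delta_pos":[0,0,0],"dr":[0,0,0]}
    - {"gripper":0,"delta_pos":[0,0,0],"dr":[0,0,0]}

```text
t: 11.33
ee_pos: [473.0, -76.4, 204.6]
orientation: [0.0, 1.571, 0.0]
ft_force: [0.2, -0.6, -0.8]
width: 41.7
```

```bash
python3 - <<'E'
from h import *
A=[]
def circ(p,cx,cy,r,a,b,t):
    m=(np.hypot(p[:,0]-cx,p[:,1]-cy)<r)&(p[:,2]>a)&(p[:,2]<b);q=p[m]
    if m.sum()>10: print(t,m.sum(),np.median(q,0).round(1),q.min(0).round(1),q.max(0).round(1),np.round(cv2.minEnclosingCircle(q[:,:2].astype(np.float32))[0],1))
for n in("scene","side","wrist"):
    im=ctrl.get_image(n);p=cloud(im).reshape(-1,3);A.append(im["img"])
    circ(p,474,-77,25,125,150,n+" tubetop")
    circ(p,474,-77,25,100,150,n+" tubemid")
    circ(p,474,-77,30,180,232,n+" head")
    circ(p,474,-77,60,53,61,n+" ring")
o=ctrl.get_obs();print(o["ee_pos"],o["width"],o["ft_force"])
c=cv2.resize(A[2],(400,250));b=cv2.resize(A[1][80:220,290:420],(232,250))
cv2.imwrite("pics/c4.png",np.hstack([c,b])[:,:,::-1])
E
```

```text
scene tubetop 148 [471.2 -79.9 136.1] [456.6 -96.7 125.6] [487.9 -62.6 147.4] [472.6 -79.5]
scene tubemid 249 [467.  -84.5 129.9] [455.1 -97.3 100.4] [487.9 -62.6 147.4] [472.6 -79.5]
scene head 358 [461.  -82.6 218.7] [ 448.4 -106.7  188. ] [486.1 -50.4 231.9] [470.6 -78.2]
scene ring 724 [462.5 -88.9  57.7] [ 418.8 -133.5   53. ] [529.8 -22.8  61. ] [474.3 -78.5]
side tubetop 137 [472.7 -70.2 136. ] [457.8 -93.4 125.2] [488.6 -57.8 145.2] [472.4 -75.6]
side tubemid 240 [472.4 -67.3 127.8] [457.  -93.4 100.3] [488.6 -57.8 145.2] [472.4 -75.6]
side head 166 [465.9 -62.3 210.5] [451.1 -86.3 185.5] [491.8 -47.1 230.6] [471.7 -68.2]
side ring 618 [469.8 -63.9  56.9] [ 419.9 -127.4   53.2] [526.  -19.5  61. ] [474.3 -74.2]
wrist tubetop 411 [461.9 -78.4 135.4] [457.8 -93.5 125. ] [477.4 -62.6 145.2] [471.8 -78.1]
wrist tubemid 689 [461.4 -78.6 130.6] [457.8 -93.5 100.1] [483.5 -62.6 145.2] [471.8 -78.1]
wrist head 6962 [464.2 -75.9 227.1] [ 451.4 -104.6  188.6] [490.4 -49.5 232. ] [466.7 -77. ]
wrist ring 4911 [459.1 -73.9  57.7] [ 420.4 -130.4   53.1] [516.7 -23.6  60.9] [474.4 -76.8]
[473.17002217 -75.92117861 204.6329474 ] 41.446121546919 [ 0.40897654  0.62225069 -1.95054034]
```

View pics/c4.png

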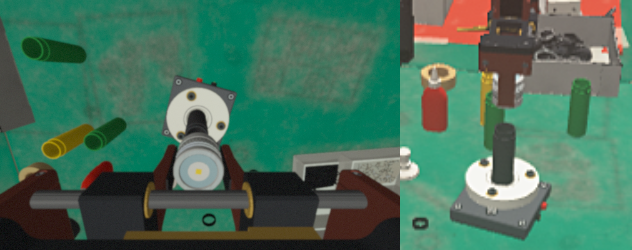

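The wrist view shows the head held centrally over the tube, and the side view shows both upright. I correct by +1 mm in x and -2 mm in y, then lower.

>>> apply_moves:
  increments:
    - {"gripper":0,"delta_pos":[1.5,-0.2,0.1],"dr":[0,0,0]}
    - {"gripper":0,"delta_pos":[1.5,0,0],"dr":[0,0,0]}
    - {"gripper":0,"delta_pos":[1.1,0,0],"dr":[0,0,0]}
    - {"gripper":0,"delta_pos":[0.4,0,0],"dr":[0,0,0]}
    - {"gripper":0,"delta_pos":[0.3,0,0],"dr":[0,0,0]}

```text
t: 11.9
ee_pos: [474.0, -78.2, 156.2]
orientation: [-0.001, 1.572, 0.001]
ft_force: [0.1, -0.0, -1.3]
width: 41.3
```

>>> apply_moves:
  increments:
    - {"gripper":0,"delta_pos":[0.2,0,0],"dr":[0,0,0]}
    - {"gripper":0,"delta_pos":[0.2,0,0],"dr":[0,0,0]}
    - {"gripper":0,"delta_pos":[0,0,0],"dr":[0,0,0]}
    - {"gripper":0,"delta_pos":[0,0,0],"dr":[0,0,0]}
    - {"gripper":0,"delta_pos":[0,0,0],"dr":[0,0,0]}

```text
t: 12.32
ee_pos: [474.5, -79.0, 153.1]
orientation: [-0.0, 1.57, -0.0]
ft_force: [0.7, 0.2, -0.8]
width: 41.6
```

```bash
python3 - <<'E'
from h import *
o=ctrl.get_obs();print(o["ee_pos"],o["width"],o["ft_force"],o["moment"])
for n in("scene","side"):
    im=ctrl.get_image(n);p=cloud(im).reshape(-1,3)
    r=np.hypot(p[:,0]-473.5,p[:,1]+77);m=(r<52)&(r>24)&(p[:,2]>38)&(p[:,2]<62)
    print(n,"ring z",np.median(p[m,2]), "p90",np.percentile(p[m,2],90))
E
```

```text
[474.51283255 -78.95259056 153.07736753] 41.567495727058635 [ 0.68273199  0.18199912 -0.81326326] [ 0.04319601  0.01921115 -0.06522547]
scene ring z 57.77268574926033 p90 59.97893911205769
side ring z 57.07350187963116 p90 59.323274338054524
```

No contact force, and the head's rim is already about 6 mm below the tube's top, so it is sliding on.

>>> apply_moves:
  increments:
    - {"gripper":0,"delta_pos":[0.3,0,0],"dr":[0,0,0]}
    - {"gripper":0,"delta_pos":[0.3,0,0],"dr":[0,0,0]}
    - {"gripper":0,"delta_pos":[0.2,0,0],"dr":[0,0,0]}
    - {"gripper":0,"delta_pos":[0,0,0],"dr":[0,0,0]}
    - {"gripper":0,"delta_pos":[0,0,0],"dr":[0,0,0]}

```text
t: 12.83
ee_pos: [474.0, -78.9, 144.4]
orientation: [-0.0, 1.571, 0.0]
ft_force: [0.5, -0.3, -1.1]
width: 41.8
```

>>> apply_moves:
  increments:
    - {"gripper":0,"delta_pos":[0.2,0,0],"dr":[0,0,0]}
    - {"gripper":0,"delta_pos":[0.1,0,0],"dr":[0,0,0]}
    - {"gripper":0,"delta_pos":[0,0,0],"dr":[0,0,0]}
    - {"gripper":0,"delta_pos":[0,0,0],"dr":[0,0,0]}
    - {"gripper":0,"delta_pos":[0,0,0],"dr":[0,0,0]}

```text
t: 13.25
ee_pos: [474.4, -78.9, 141.9]
orientation: [-0.0, 1.57, 0.0]
ft_force: [0.3, -0.7, 1.9]
width: 41.4
```

```bash
python3 - <<'E'
from h import *
o=ctrl.get_obs();print(o["ee_pos"],o["width"],o["ft_force"],o["moment"])
A=[]
for n in("scene","side","wrist"):
    im=ctrl.get_image(n);p=cloud(im).reshape(-1,3);A.append(im["img"])
    r=np.hypot(p[:,0]-473.5,p[:,1]+77);m=(r<52)&(r>24)&(p[:,2]>38)&(p[:,2]<62)
    print(n,"ring z",np.median(p[m,2]))
a=cv2.resize(A[1][100:220,290:410],(300,300));b=cv2.resize(A[0][160:270,270:380],(300,300))
cv2.imwrite("pics/c5.png",np.hstack([a,b])[:,:,::-1])
E
```

```text
[474.44548902 -78.94166303 141.86501409] 41.43114634149877 [ 0.33103117 -0.67253396  1.87888542] [-0.00414617  0.0853229   0.02136912]
scene ring z 56.26356050896971
side ring z 55.74861178464712
wrist ring z 56.21167794777356
```

View pics/c5.png

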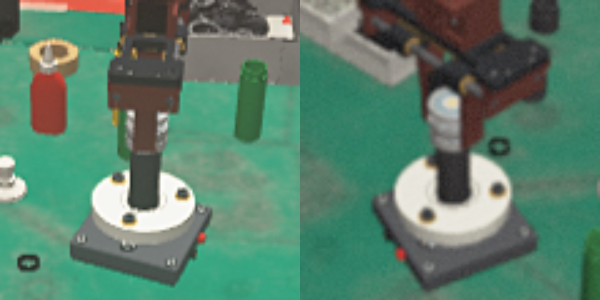

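The side and scene views show the head on the tube, upright. Contact came at the expected fully-home height, so I press down.

>>> apply_moves:
  increments:
    - {"gripper":0,"delta_pos":[0.3,0.1,0],"dr":[0,0,0]}
    - {"gripper":0,"delta_pos":[0.3,0,0],"dr":[0,0,0]}
    - {"gripper":0,"delta_pos":[0.3,0,0],"dr":[0,0,0]}
    - {"gripper":0,"delta_pos":[0.2,0,0],"dr":[0,0,0]}
    - {"gripper":0,"delta_pos":[0,0,0],"dr":[0,0,0]}

```text
t: 13.82
ee_pos: [474.5, -78.1, 130.5]
orientation: [-0.001, 1.57, 0.0]
ft_force: [-0.6, -2.0, 6.5]
width: 41.4
```

>>> apply_moves:
  increments:
    - {"gripper":0,"delta_pos":[0.1,0,0],"dr":[0,0,0]}
    - {"gripper":0,"delta_pos":[0.1,0,0],"dr":[0,0,0]}
    - {"gripper":0,"delta_pos":[0.1,0,0],"dr":[0,0,0]}
    - {"gripper":0,"delta_pos":[0,0,0],"dr":[0,0,0]}
    - {"gripper":0,"delta_pos":[0,0,0],"dr":[0,0,0]}

```text
t: 14.23
ee_pos: [474.7, -78.1, 127.9]
orientation: [-0.001, 1.57, -0.0]
ft_force: [-0.9, -2.0, 8.5]
width: 41.7
```

```bash
cat > chk.py <<'E'
from h import *
o=ctrl.get_obs();print(o["ee_pos"],o["width"],o["ft_force"],o["moment"])
A=[]
for n in("scene","side","wrist"):
    im=ctrl.get_image(n);p=cloud(im).reshape(-1,3);A.append(im["img"])
    r=np.hypot(p[:,0]-473.5,p[:,1]+77);m=(r<52)&(r>24)&(p[:,2]>34)&(p[:,2]<62)
    print(n,"ring z",np.median(p[m,2]))
    for a,b in((55,75),(85,105)):
        m=(r<22)&(p[:,2]>a)&(p[:,2]<b)
        if m.sum()>5: print("  tube",a,p[m].min(0).round(1),p[m].max(0).round(1))
a=cv2.resize(A[1][100:220,290:410],(300,300));b=cv2.resize(A[0][160:270,270:380],(300,300))
cv2.imwrite("pics/c6.png",np.hstack([a,b])[:,:,::-1])
E
python3 chk.py
```

```text
[474.72370165 -78.14827381 127.85639093] 41.742954283761435 [-0.8595624  -1.96918519  8.45981587] [-0.3127776   0.12407005  0.00060183]
scene ring z 42.5870433417568
  tube 55 [454.7 -95.5  55. ] [481.  -71.2  74.8]
  tube 85 [456.  -95.3  85.1] [480.2 -67.2 104.7]
side ring z 41.98204219542961
  tube 55 [457.2 -77.   55.4] [489.1 -57.2  74.8]
  tube 85 [458.2 -74.9  85. ] [487.6 -57.4 104.9]
wrist ring z 42.36270313414266
  tube 55 [458.  -93.3  55.1] [470.2 -62.5  75. ]
  tube 85 [458.2 -92.   85. ] [467.1 -63.6  98.9]
```

>>> apply_moves:
  increments:
    - {"gripper":0,"delta_pos":[0.1,0,0],"dr":[0,0,0]}
    - {"gripper":0,"delta_pos":[0,0,0],"dr":[0,0,0]}
    - {"gripper":0,"delta_pos":[0.1,0,0],"dr":[0,0,0]}
    - {"gripper":0,"delta_pos":[0,0,0],"dr":[0,0,0]}
    - {"gripper":0,"delta_pos":[0,0,0],"dr":[0,0,0]}

```text
t: 14.8
ee_pos: [475.6, -78.4, 127.0]
orientation: [-0.001, 1.568, -0.0]
ft_force: [-2.3, -1.9, 19.0]
width: 41.3
```

The force jumped to 19 N, so the ring has bottomed. I hold and check.

>>> apply_moves:
  increments:
    - {"gripper":0,"delta_pos":[0,0,0],"dr":[0,0,0]}
    - {"gripper":0,"delta_pos":[0,0,0],"dr":[0,0,0]}
    - {"gripper":0,"delta_pos":[0,0,0],"dr":[0,0,0]}
    - {"gripper":0,"delta_pos":[0,0,0],"dr":[0,0,0]}
    - {"gripper":0,"delta_pos":[0,0,0],"dr":[0,0,0]}

```text
t: 15.22
ee_pos: [475.6, -78.3, 127.0]
orientation: [-0.001, 1.568, -0.0]
ft_force: [-2.3, -2.8, 18.6]
width: 41.3
```

```bash
python3 chk.py
```

```text
[475.59017591 -78.33827906 126.99618558] 41.34072457690593 [-2.34171525 -2.77701821 18.63104223] [-0.30575782  0.4230987   0.05480435]
scene ring z 42.017979568133924
  tube 55 [455.8 -97.3  55.1] [487.3 -72.5  73.6]
  tube 85 [455.2 -96.3  85. ] [485.9 -72.2 104.7]
side ring z 41.27166013826611
  tube 55 [457.4 -80.4  55.6] [489.8 -59.   74.3]
  tube 85 [458.6 -75.1  85.1] [487.2 -59.3 104.9]
wrist ring z 41.72560939943822
  tube 55 [458.2 -93.5  55. ] [470.9 -62.6  75. ]
  tube 85 [458.5 -92.   85. ] [467.4 -63.9  99.7]
```

View pics/c6.png

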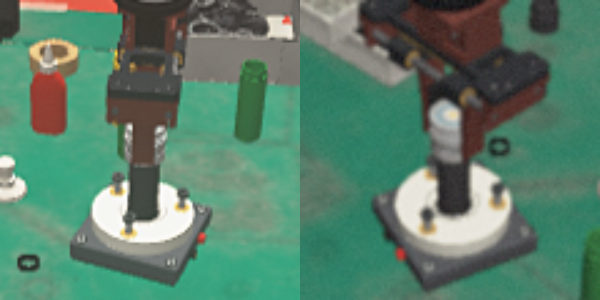

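```bash
python3 -c "
from h import *
print(ctrl.close_job())"
```

```text
the job is handed in; nothing more can be done
None
```

The job is handed in at about 15 s, with the arm still gripping the lamp head and pressing it down. The slim black tube stands open end up in the ring's pocket, and the silver head is fully home on it.

- **Ring down:** its surface fell from about 57.5 mm to about 41.7 mm in all three cameras, which is 15.8 mm of the 16 mm stroke. That is within the roughly 2 mm calibration error.
- **Bottomed:** the wrist force jumped from 8.5 N to 19 N over the last steps, then held at 18.6 N.
- **Head home:** the head met the tube at the expected fully-home height. The gripper then went down 16 mm with the ring, so there was no sign of slip.
- **Upright:** the last picture shows the torch upright, and the depth readings put any lean at about 1 degree or less.
- **Other parts:** nothing was touched on the way, as far as the force readings and pictures show. I did not measure the short black heads, flange and glue bottle again at the end.

No check failed. The cameras disagreed with each other by 1 to 3 mm on the ring's centre, which made no difference to the fits. A small sideways force of 2 to 3 N remains on the head.

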